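# Seat the green tube carrier under the shaker's lip

### The job

Load the green tube carrier into the shaker's nest: pick it up by its handle, tilt it so that its white-striped end goes down under the blue overhanging lip, then level it and lower the other end until it lies flat on the nest floor, and only then let go. Leave the red carrier where it is.

Things in the scene. Friction and masses are not known exactly. Their poses are not given: they have to be found in the camera images.
- carrier_green: Loose green tube carrier, 0.11-0.22 kg: plate 110 (x) x 80 (y) x 10 mm, wells, caps up to 3 mm; upright handle bar in its middle, 12 thick (x), 50 long (y), its top 65 mm above the underside. White stripe: front (-x) end. Origin: centre of underside, z up; starts flat on the table. Grip across the 12 mm, fingertips 20 mm or more above the plate, so that opening fingers clear the lip.
- green_front (a point): Middle of the green carrier's lower front edge, under the white stripe, 55 mm in -x from its origin; the end that goes under the lip.
- carrier_red: Red tube carrier, same shape and origin as the green one; not to be moved. The two may lie in each other's place.
- seat (a point): Centre of the nest floor on the fixed white shaker, 55 mm above the table; where the carrier's origin goes, axes matching. In its axes (mm): cavity x -62..62, y -47..47. Robot side (-x): blue wall whose lip overhangs to x -40, underside 22, top 28 above the floor. +x wall 24 high, 8 thick; side walls 10 high. The opening (102) is shorter than the carrier, so it must go in tilted.
Not all that is in view belongs to the job. Of the things like the carrier_green, leave any that is orange; of the rest the smaller one is meant.

How it is judged:
By the outcome, as a careful person would: the job done as asked, in the order asked, and still so for the second after the job is handed in, with the robot touching nothing.
It also fails if it takes over 42 s, if anything falls off the work surface, if the arm or the gripper's body presses on something with over 40 N, if the wrist force passes 120 N, or if a joint passes its speed limit or range.

### The arm

A 6-joint arm with a two-finger parallel gripper is mounted at the origin on the work surface. World frame = base frame: x ahead of the robot, y to its left, z up, the work surface at z = 0. Lengths are in m, angles in rad, forces in N, time in s.
With the tool pointing down it reaches from about 0.25 to 0.725 m from the base axis. Payload 4 kg.
Tool frame: the origin (TCP) lies on the centre line of the jaws, within the pads' length; the fingertips stand 11 mm ahead of it and the grasp point (between the pads) lies 8 mm behind it (bot.nose_length is the distance from the TCP to the fingertips, in m); z points along the fingers, y is the direction in which the jaws open and shut (so a half turn about z gives the same grasp; the last joint's range is limited). The gripper opens to 85 mm and grips with 20 to 120 N. Pads are 22 mm wide; open, the fingers measure 114 mm over their backs; the gripper's body (76 mm by 85 mm) begins 54 mm behind the grasp point. The pads swing forward as they close: fully open they stand 13 mm farther back than shut.
Start: joints at [-1.117, 0.241, 0.005, 1.335, 0, 1.571], TCP at [0.219, -0.449, 0.242] pointing down, gripper open.
Joint ranges: [-2.72, 2.72], [-1.05, 1.87], [-1.09, 1.28], [-1.99, 2.15], [-1.42, 1.44], [-3.14, 3.14]. Speed limits (rad/s): [2.79, 2.79, 3.14, 3.14, 3.14, 3.14].

### API

Orientations are given as a unit quaternion [x, y, z, w].
In Python, from workcell import bot gives the robot as it stands.
- The arm moves only by the tool play_rows, never from a script. Its argument "plan" is one flat list of numbers, 6 for each row, row after row: the shift along the tool's x, y, z in mm, then the turn, a rotation vector about the tool's x, y, z in rad. A call has 1 to 20 rows; each row shifts and turns the commanded pose from where the row before left it, along the tool's axes as they then stand; what a row does not reach is not made up. A row lasts 1/8 s, in which the tool goes at most 62.5 mm and 10.7 degrees, less where a joint would pass 70% of its speed; a pose out of reach is approached as far as the arm can. A call with a gripper value outside its range is refused whole. "hand" is the opening in per cent of the stroke, from 0 (shut) to 100 (fully open), set as the call begins (left out, the last holds). The fingers move at their own pace and stop on an object; the grip force is fixed at half the most. Time passes only in rows, so rows that do not move let the fingers close. It gives the time, the measured TCP pose, the force and the opening at its end, in the units of the state.
- bot.get_obs(): the state, without advancing time (a new reading comes with each control period).
- bot.camera(name): name is "scene" or "top" or "wrist"; returns a dict with "frame" (384x512x3 uint8, blue, green, red), "range_z" (384x512 float32, m along the optical axis (not along the pixel's ray), 0 where there is no reading), "K" (3x3 intrinsics, pixels), "cam_to_world" (4x4, takes a point from camera to world coordinates). Camera axes: x right, y down, z forward; pixel columns grow to the right and rows downward; lengths in m; the calibration is good to about 2 mm. A picture is of the moment at which its call begins.
- bot.job_done(): hands the job in, once; it reports no verdict.
Trained networks look in the newest picture that a camera, given by its name, has taken for a name from the list of things; names that differ only in an ending like _2 or _b are one class to them, and where a whole thing is asked for, a point or a joint stands for the part that bears it (a point fixed in the world has none). Each returns a list of dicts, best first, with "p" (0 to 1); they miss things now and then, are a little off and sometimes report something else, mostly with a low value. They report only what shows in the picture. A call takes as long as a camera call. They do not tell look-alikes from the thing itself.
- bot.outline_of(query, camera): "mask" (384x512 bool, what is visible of it) and "point" ([row, column] in pixels, amid what is visible of it).
The state is a dict: "clock": time; "joint_pos": joint angles; "joint_vel": joint speeds; "tau": joint torques, N m; "eef_pos": TCP position; "tool_rot": TCP orientation; "ft_force": force on the tool from outside, world axes, zero at the start; "ft_torque": the same for the moment, N m; "grip_width": finger opening in m.
Only numpy, scipy, OpenCV 4.12 (cv2) and the standard library are available. Lean on these libraries where they do the work, as an engineer would, in place of code of your own. Each camera call takes 0.05 s, during which the arm holds its last target.

## Working session

There is one attempt and no reset: what is moved stays moved. The work goes in short steps, Python scripts to look and compute and a tool call to move; the robot and the scene stay as the last step left them, time stands still between calls to the robot, and variables do not carry over. Pictures are saved under pics/ and viewed, and the job is handed in when it is done.

Besides the shell and the picture viewer there is one more tool, called by a JSON object that holds its "op" and its "data", one argument or row to a line. play_rows: Moves the arm, as the interface text tells. Its arguments: {"type":"object","properties":{"plan":{"type":"array","items":{"type":"number"}},"hand":{"type":"number"}},"required":["plan"]}

```bash
ls; mkdir -p pics; python3 - <<'E'
from workcell import bot
import cv2,numpy as np
o=bot.get_obs();print(o['clock'],o['eef_pos'],o['tool_rot'],o['grip_width'])
for n in ['scene','top']:
    c=bot.camera(n);cv2.imwrite(f'pics/{n}0.png',c['frame']);np.savez(f'{n}0.npz',**c)
    print(n,c['K'].tolist(),np.round(c['cam_to_world'],3).tolist())
    for q in ['carrier_green','carrier_red','green_front']:
        try: print(q,[(round(d['p'],2),d['point'],int(d['mask'].sum())) for d in bot.outline_of(q,n)])
        except Exception as e: print(q,e)
E
```

```text
pics
0.0 [ 0.21890608 -0.44883511  0.24139953] [ 9.74368644e-01  2.24954644e-01 -2.51024497e-04 -1.04427860e-03] 0.08525884250981466
scene [[347.66359115012625, 0.0, 250.76674435300504], [0.0, 347.66359115012625, 191.99026571776773], [0.0, 0.0, 1.0]] [[0.294, 0.72, -0.628, 1.043], [0.956, -0.224, 0.191, -0.01], [-0.003, -0.656, -0.754, 0.694], [0.0, 0.0, 0.0, 1.0]]
carrier_green [(0.98, [223.1, 307.7], 1332), (0.88, [176.3, 375.1], 1921), (0.73, [257.4, 253.6], 1554)]
carrier_red [(0.66, [256.3, 252.4], 1577), (0.59, [175.2, 305.3], 947)]
green_front [(0.95, [179.2, 376.5], 1804), (0.74, [222.7, 310.6], 1328), (0.55, [253.5, 255.7], 1504)]
top [[413.95307713052705, 0.0, 251.79360602438376], [0.0, 413.95307713052705, 191.5788980693125], [0.0, 0.0, 1.0]] [[0.004, -0.981, 0.193, 0.324], [-1.0, -0.005, -0.001, 0.127], [0.002, -0.193, -0.981, 0.993], [0.0, 0.0, 0.0, 1.0]]
carrier_green [(0.88, [151.5, 197.8], 1442), (0.78, [186.6, 100.1], 2723), (0.6, [134.2, 259.5], 1385)]
carrier_red [(0.76, [220.7, 168.9], 1539)]
green_front [(0.98, [191.5, 95.3], 2697), (0.93, [137.1, 257.2], 1372), (0.91, [153.9, 194.2], 1414)]
```

View pics/scene0.png

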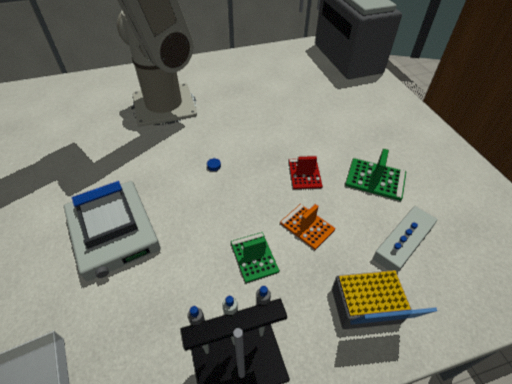

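View pics/top0.png

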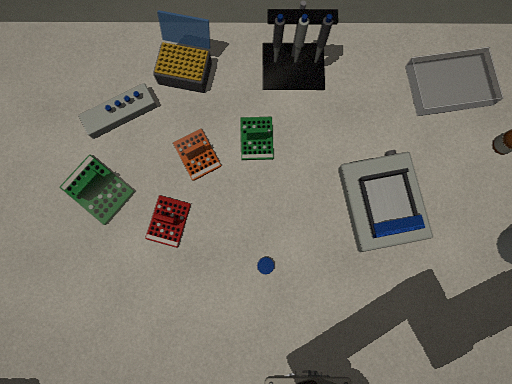

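Candidates in the top image: green at (257,137), larger green at (98,190), and orange at (197,153). The smaller green one at (257,137) fits, since it isn't orange and is smaller than the other green. I'll confirm it in an enlarged crop and measure.

```bash
cat > h.py <<'E'
import numpy as np,cv2
def cloud(c):
    K=c['K'];T=c['cam_to_world'];z=c['range_z'];v,u=np.mgrid[:z.shape[0],:z.shape[1]]
    p=np.stack([(u-K[0,2])/K[0,0]*z,(v-K[1,2])/K[1,1]*z,z],-1)
    return p@T[:3,:3].T+T[:3,3]
def proj(c,P):
    T=np.linalg.inv(c['cam_to_world']);q=np.atleast_2d(P)@T[:3,:3].T+T[:3,3]
    q=q@c['K'].T;return q[:,:2]/q[:,2:]
E
python3 - <<'E'
from h import *
from workcell import bot
c=dict(np.load('top0.npz'));s=dict(np.load('scene0.npz'))
a=cv2.resize(c['frame'][100:175,225:290],None,fx=6,fy=6,interpolation=cv2.INTER_CUBIC)
b=cv2.resize(c['frame'][145:255,335:440],None,fx=4,fy=4,interpolation=cv2.INTER_CUBIC)
h=max(a.shape[0],b.shape[0]);f=lambda i:np.vstack([i,np.zeros((h-i.shape[0],i.shape[1],3),np.uint8)])
im=np.hstack([f(a),f(b)]);im=cv2.resize(im,None,fx=min(1,800/im.shape[1]),fy=min(1,800/im.shape[1]));cv2.imwrite('pics/crop0.png',im)
for n,k in(('top',c),('scene',s)):
    P=cloud(k)
    hsv=cv2.cvtColor(k['frame'],cv2.COLOR_BGR2HSV)
    g=(hsv[...,0]>45)&(hsv[...,0]<80)&(hsv[...,1]>110)
    nn,l,st,ce=cv2.connectedComponentsWithStats(cv2.morphologyEx(g.astype(np.uint8),cv2.MORPH_CLOSE,np.ones((5,5))))
    for i in range(1,nn):
        if st[i,4]<200: continue
        m=l==i; Q=P[m&(k['range_z']>0)]
        top=Q[Q[:,2]>0.045]; pl=Q[Q[:,2]<0.02]
        print(n,ce[i],st[i,4],'med',np.median(Q,0).round(4),'z',np.percentile(Q[:,2],[5,50,98]).round(4))
        for nm,X in(('handle',top),('plate',pl)):
            if len(X)>10:
                r=cv2.minAreaRect((X[:,:2]*1000).astype(np.float32));print('  ',nm,len(X),np.round(r[0],1),np.round(r[1],1),round(r[2],1))
    # blue
    b=(hsv[...,0]>100)&(hsv[...,0]<130)&(hsv[...,1]>150)
    nn,l,st,ce=cv2.connectedComponentsWithStats(b.astype(np.uint8))
    for i in range(1,nn):
        if st[i,4]<150: continue
        Q=P[(l==i)&(k['range_z']>0)];r=cv2.minAreaRect((Q[:,:2]*1000).astype(np.float32))
        print(n,'blue',ce[i].round(),st[i,4],'z',np.percentile(Q[:,2],[5,50,95]).round(4),np.round(r[0],1),np.round(r[1],1),round(r[2],1))
E
```

```text
top [256.60030053 138.01577761] 1331 med [0.6483 0.1146 0.0108] z [0.0072 0.0108 0.0659]
   handle 158 [653.2 115.8] [12.3 49.8] 0.0
   plate 1105 [653.9 114.5] [110.7  78.5] 1.6
top [ 87.33855799 180.        ] 957 med [0.5333 0.5066 0.0164] z [0.0114 0.0164 0.0891]
   handle 392 [521.5 501.8] [17.5 66.9] 51.1
   plate 521 [542.  527.5] [ 73.5 111.4] 45.8
top blue [398. 226.] 682 z [0.0798 0.083  0.0859] [ 427.4 -197.7] [ 31.1 111.3] 12.7
top blue [265. 265.] 210 z [0.0132 0.0161 0.019 ] [341.8  93.5] [36.6 35. ] 0.3
scene [374.03477141 176.99356085] 1553 med [0.5324 0.4855 0.0142] z [0.008  0.0142 0.0876]
   handle 187 [525.3 498.8] [16.2 63.9] 52.0
   plate 1295 [524.7 499.9] [142.7 105.1] 51.1
scene [254.82699478 259.0059657 ] 1341 med [0.6668 0.111  0.0111] z [0.0081 0.0111 0.0658]
   handle 215 [654.8 114.7] [12.8 49.6] 0.8
   plate 992 [661.9 114.4] [96.1 78.5] 2.4
scene blue [ 96. 194.] 466 z [0.0785 0.0826 0.0845] [ 429.9 -198.6] [ 29.3 107. ] 12.0
```

View pics/crop0.png

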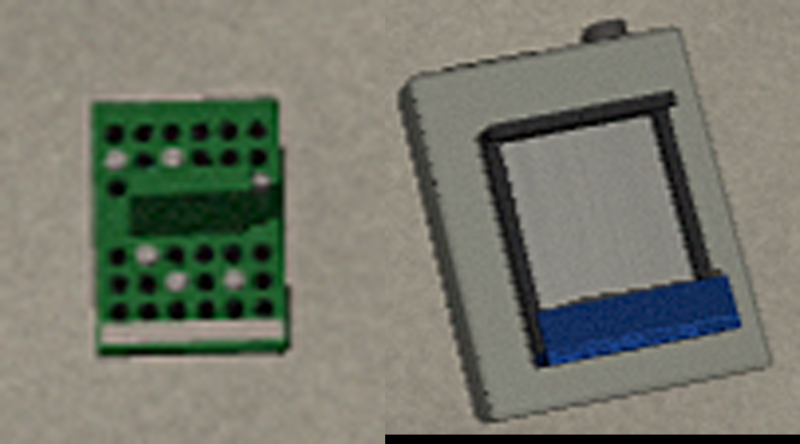

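```bash
python3 - <<'E'
from h import *
for n in('top','scene'):
    k=dict(np.load(n+'0.npz'));P=cloud(k);Z=P[...,2]
    hsv=cv2.cvtColor(k['frame'],cv2.COLOR_BGR2HSV)
    near=(np.hypot(P[...,0]-.48,P[...,1]+.185)<.2)&(k['range_z']>0)
    blue=near&(hsv[...,0]>100)&(hsv[...,0]<130)&(hsv[...,1]>150)&(Z>.079)
    dark=near&(hsv[...,2]<70)&(Z>.06)
    far=near&(Z>.074)&~((hsv[...,0]>100)&(hsv[...,0]<130)&(hsv[...,1]>100))
    print(n,'blue z',np.median(Z[blue]),blue.sum(),'far',far.sum())
    body=near&(Z>.045)
    for nm,m in(('blue',blue),('far',far),('body',body)):
        X=P[m];r=cv2.minAreaRect((X[:,:2]*1000).astype(np.float32));print(nm,np.round(r[0],1),np.round(r[1],1),round(r[2],2),np.median(X[:,2]).round(4))
    for yaw in (11.5,12.5,13.5):
        t=np.radians(yaw);ex=np.array([np.cos(t),np.sin(t)]);ey=np.array([-ex[1],ex[0]])
        for nm,m in(('blue',blue),('far',far),('body',body)):
            a=P[m][:,:2]@ex*1000;b=P[m][:,:2]@ey*1000;print(yaw,nm,np.percentile(a,[1,10,90,99]).round(1),np.percentile(b,[1,10,90,99]).round(1))
    # green carrier plate orientation via contour
    g=(hsv[...,0]>45)&(hsv[...,0]<80)&(hsv[...,1]>110)&(np.hypot(P[...,0]-.654,P[...,1]-.115)<.09)
    H=P[g&(Z>.055)];r=cv2.PCACompute((H[:,:2]),None);print('handle top mean',H.mean(0).round(4),'axis',np.degrees(np.arctan2(r[1][0,1],r[1][0,0])), H.min(0).round(4),H.max(0).round(4))
E
```

```text
top blue z 0.08302702382858651 657 far 197
blue [ 427.6 -197.8] [ 29.3 110.9] 11.45 0.083
far [ 482.  -187.3] [140.2 110.2] 11.16 0.0792
body [ 491.  -184.4] [209.  169.4] 11.36 0.0524
11.5 blue [365.1 367.7 391.2 393.8] [-333.1 -323.3 -235.1 -225.1]
11.5 far [380.5 496.8 503.8 504.8] [-334.1 -324.4 -232.1 -224.6]
11.5 body [343.3 361.1 525.7 545.7] [-360.7 -344.  -212.4 -197.3]
12.5 blue [359.9 362.8 386.3 389.1] [-339.6 -329.8 -241.8 -231.8]
12.5 far [376.5 491.7 499.  500.5] [-342.5 -333.1 -240.7 -231.2]
12.5 body [338.3 356.1 520.7 540.7] [-368.4 -351.7 -219.9 -204.9]
13.5 blue [354.4 357.9 381.2 384.7] [-346.  -336.2 -248.2 -238.4]
13.5 far [372.4 485.9 494.  496.1] [-351.1 -341.  -249.3 -237.8]
13.5 body [333.  351.2 515.6 535.8] [-376.3 -359.4 -227.5 -212.2]
handle top mean [0.6527 0.1169 0.0639] axis 90.75030883126338 [0.647  0.0911 0.0555] [0.6593 0.1406 0.0692]
scene blue z 0.08270337359229457 438 far 296
blue [ 429.9 -198.6] [ 29.3 107. ] 12.03 0.0827
far [ 481.4 -188.3] [144.  109.9] 11.18 0.079
body [ 491.6 -186.2] [210.  167.8] 11.5 0.0532
11.5 blue [367.6 371.1 393.2 395.3] [-332.1 -323.1 -238.4 -228.2]
11.5 far [362.9 365.4 503.8 505.3] [-335.1 -326.7 -236.6 -226. ]
11.5 body [351.5 378.6 531.8 546.5] [-362.  -347.4 -216.2 -199.1]
12.5 blue [362.7 366.  388.4 390.4] [-338.6 -329.8 -245.2 -234.8]
12.5 far [357.8 360.1 499.  500.7] [-342.9 -335.2 -244.7 -234.3]
12.5 body [346.7 373.7 526.6 541.8] [-370.1 -355.4 -224.1 -206.9]
13.5 blue [357.7 361.  383.2 385.9] [-345.2 -336.4 -251.6 -241.3]
13.5 far [352.5 355.  494.3 496.1] [-351.5 -343.4 -252.8 -240.6]
13.5 body [341.5 368.6 521.2 536.8] [-378.2 -363.1 -231.9 -214.6]
handle top mean [0.6562 0.1143 0.0633] axis 91.56773035628262 [0.6484 0.0905 0.0552] [0.6614 0.1395 0.0674]
```

Confirmed: smaller green carrier at top (257,137), with its white stripe towards the robot. Its plate measures about 110x79 mm, against a visibly larger look-alike. The nest has its blue lip at top (398,226). Next I'll check clearance to the pipette rack behind the carrier and plan the approach rows.

```bash
cat >> h.py <<'E'
from scipy.spatial.transform import Rotation as Ro, Slerp
def toolR(yaw,tilt=0):
    # carrier yaw, tilt>0: front (-x) down (rad)
    Rc=Ro.from_euler('z',yaw)*Ro.from_euler('y',-tilt)
    return Rc*Ro.from_matrix(np.array([[0,1,0],[1,0,0],[0,0,-1.]]))
def rows(p0,R0,p1,R1,n):
    s=Slerp([0,1],Ro.concatenate([R0,R1]));out=[];p=np.array(p0,float);R=R0
    for i in range(1,n+1):
        q=np.array(p0)+(np.array(p1)-p0)*i/n;Rq=s(i/n)
        d=R.inv().apply(q-p)*1000;w=(R.inv()*Rq).as_rotvec()
        d=np.round(d,1);w=np.round(w,3);out+=[*d,*w]
        p=p+R.apply(d/1000);R=R*Ro.from_rotvec(w)
    print(n,'rows end',p.round(4),'max mm',max(np.linalg.norm(np.reshape(out,(-1,6))[:,:3],axis=1)).round(1))
    print([float(x)+0 for x in out]);return p,R
E
python3 - <<'E'
from h import *
from workcell import bot
for n in('top','scene'):
    k=dict(np.load(n+'0.npz'));P=cloud(k);m=(k['range_z']>0)&(P[...,0]>.72)&(abs(P[...,1]-.1)<.15)&(P[...,0]<1)
    for z in(.02,.06,.1,.15,.2,.3):
        Q=P[m&(P[...,2]>z)]; print(n,z,len(Q),Q.min(0).round(3) if len(Q) else '')
o=bot.get_obs();p=o['eef_pos'];R=Ro.from_quat(o['tool_rot'])
rows(p,R,[.654,.115,.17],toolR(np.radians(1.2)),16)
E
```

```text
top 0.02 2521 [ 0.775 -0.05   0.02 ]
top 0.06 2319 [ 0.79 -0.05  0.06]
top 0.1 2024 [ 0.825 -0.05   0.1  ]
top 0.15 1641 [ 0.825 -0.05   0.15 ]
top 0.2 1221 [ 0.826 -0.05   0.2  ]
top 0.3 0 
scene 0.02 4285 [ 0.775 -0.05   0.02 ]
scene 0.06 3843 [ 0.783 -0.05   0.06 ]
scene 0.1 3423 [ 0.828 -0.05   0.1  ]
scene 0.15 3220 [ 0.828 -0.05   0.15 ]
scene 0.2 3037 [ 0.828 -0.05   0.2  ]
scene 0.3 0 
16 rows end [0.654 0.115 0.17 ] max mm 44.9
[39.9, -19.8, 4.5, 0.0, 0.0, -0.071, 41.2, -16.9, 4.5, 0.0, 0.0, -0.071, 42.3, -13.9, 4.5, 0.0, 0.0, -0.071, 43.1, -10.9, 4.6, 0.0, 0.0, -0.071, 43.9, -7.9, 4.5, 0.0, 0.0, -0.072, 44.3, -4.6, 4.5, 0.0, 0.0, -0.071, 44.5, -1.5, 4.5, 0.0, 0.0, -0.071, 44.5, 1.7, 4.5, 0.0, 0.0, -0.071, 44.2, 4.8, 4.5, 0.0, 0.0, -0.071, 43.8, 8.0, 4.6, 0.0, 0.0, -0.071, 43.2, 11.0, 4.5, 0.0, 0.0, -0.071, 42.2, 14.1, 4.5, 0.0, 0.0, -0.071, 41.1, 17.0, 4.5, 0.0, 0.0, -0.072, 39.9, 20.0, 4.5, 0.0, 0.0, -0.071, 38.2, 22.7, 4.5, 0.0, 0.0, -0.071, 36.6, 25.4, 4.5, 0.0, 0.0, -0.071]
```

{"op": "play_rows", "data": {
  "plan": [40,-20,4.5,0,0,-0.071,41,-17,4.5,0,0,-0.071,42,-14,4.5,0,0,-0.071,43,-11,4.5,0,0,-0.071,44,-8,4.5,0,0,-0.071,44,-5,4.5,0,0,-0.071,44.5,-1.5,4.5,0,0,-0.071,44.5,1.5,4.5,0,0,-0.071,44,5,4.5,0,0,-0.071,44,8,4.5,0,0,-0.071,43,11,4.5,0,0,-0.071,42,14,4.5,0,0,-0.071,41,17,4.5,0,0,-0.071,40,20,4.5,0,0,-0.071,38,23,4.5,0,0,-0.071,37,25,4.5,0,0,-0.071,0,0,0,0,0,0]
}}

```text
clock: 2.52
eef_pos: [0.6538, 0.1175, 0.1684]
tool_rot: [0.699, 0.715, -0.0, -0.001]
ft_force: [-1.2, -0.3, 0.5]
grip_width: 0.0859
```

```bash
python3 - <<'E'
from h import *
from workcell import bot
k=bot.camera('wrist');cv2.imwrite('pics/w1.png',k['frame'])
o=bot.get_obs();p=o['eef_pos'];R=Ro.from_quat(o['tool_rot']);print(o['clock'],p,R.as_matrix().round(3).tolist(),o['joint_pos'].round(2) if hasattr(o['joint_pos'],'round') else o['joint_pos'],o['ft_force'])
P=cloud(k);Z=P[...,2];hsv=cv2.cvtColor(k['frame'],cv2.COLOR_BGR2HSV)
g=(hsv[...,0]>45)&(hsv[...,0]<80)&(hsv[...,1]>90)&(np.hypot(P[...,0]-.654,P[...,1]-.115)<.09)&(k['range_z']>0)
for nm,m in(('h',g&(Z>.058)),('pl',g&(Z<.02))):
    X=P[m]
    if len(X)>20:
        r=cv2.minAreaRect((X[:,:2]*1000).astype(np.float32));print(nm,len(X),np.round(r[0],1),np.round(r[1],1),round(r[2],2),np.percentile(X,[2,98],axis=0).round(4).tolist())
E
```

```text
2.575 [0.6530498  0.11588235 0.16894678] [[-0.021, 1.0, -0.002], [1.0, 0.021, -0.001], [-0.001, -0.002, -1.0]] [ 0.18  0.61  0.37  1.34 -0.    1.73] [-0.70538117 -0.09070446  0.20860435]
h 1379 [654.5 116.4] [143.6  49.6] 1.35 [[0.5872, 0.0946, 0.0646], [0.7197, 0.1403, 0.2547]]
pl 3631 [654.5 116.6] [108.7  78.9] 1.3 [[0.6024, 0.0794, 0.01], [0.707, 0.1556, 0.0129]]
```

View pics/w1.png

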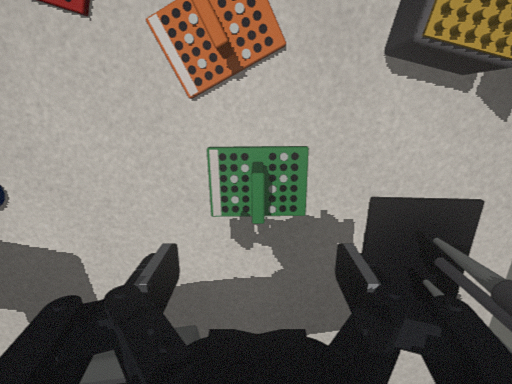

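The wrist view shows the green carrier centred under the tool at about (258,182), with its stripe on the left (-x) and the handle at (258,195). Descending now.

{"op": "play_rows", "data": {
  "plan": [0,1.5,25,0,0,0,0,0,35,0,0,0,0,0,30,0,0,0,0,0,20,0,0,0,0,0,13,0,0,0,0,0,0,0,0,0]
}}

```text
clock: 3.32
eef_pos: [0.6537, 0.1138, 0.0467]
tool_rot: [0.701, 0.713, -0.001, -0.001]
ft_force: [-0.6, -0.6, 0.2]
grip_width: 0.085
```

{"op": "play_rows", "data": {
  "plan": [0,0,0,0,0,0,0,0,0,0,0,0,0,0,0,0,0,0,0,0,0,0,0,0,0,0,0,0,0,0,0,0,0,0,0,0,0,0,0,0,0,0,0,0,0,0,0,0],
  "hand": 0
}}

```text
clock: 4.32
eef_pos: [0.655, 0.1149, 0.0478]
tool_rot: [0.7, 0.714, 0.0, 0.0]
ft_force: [-0.2, 0.6, 4.1]
grip_width: 0.0109
```

{"op": "play_rows", "data": {
  "plan": [0,0,-10,0,0,0,0,0,-25,0,0,0,0,0,-35,0,0,0,0,0,-35,0,0,0,0,0,-25,0,0,0,0,0,0,0,0,0,0,0,0,0,0,0]
}}

```text
clock: 5.2
eef_pos: [0.6536, 0.1145, 0.1756]
tool_rot: [0.7, 0.714, -0.001, -0.001]
ft_force: [1.0, 0.7, -2.6]
grip_width: 0.0113
```

```bash
python3 - <<'E'
from h import *
from workcell import bot
ks={n:bot.camera(n) for n in('wrist','top','scene')}
for i in range(1):
    o=bot.get_obs();p=o['eef_pos'];R=Ro.from_quat(o['tool_rot']);print(o['clock'],p,o['grip_width'],o['ft_force'])
for n,k in ks.items():
    cv2.imwrite(f'pics/{n}2.png',k['frame'])
    P=cloud(k);Q=(P-p)@R.as_matrix()  # tool coords
    hsv=cv2.cvtColor(k['frame'],cv2.COLOR_BGR2HSV)
    g=(hsv[...,0]>45)&(hsv[...,0]<80)&(hsv[...,1]>90)&(np.linalg.norm(Q,axis=-1)<.12)&(k['range_z']>0)&(Q[...,2]>.02)
    X=Q[g]*1000
    if len(X)>50:
        r=cv2.minAreaRect(X[:,:2].astype(np.float32));A=np.c_[X[:,:2],np.ones(len(X))]
        z=np.median(X[:,2]);s=abs(X[:,2]-z)<4;co=np.linalg.lstsq(A[s],X[s,2],rcond=None)[0]
        print(n,len(X),np.round(r[0],1),np.round(r[1],1),round(r[2],2),'ztop',z.round(1),'slopes',co.round(3))
E
```

```text
5.35 [0.65346044 0.11452255 0.17510575] 0.011419368773429195 [-0.58911178  1.22783174 -1.74181958]
wrist 8281 [2.1 0.5] [108.7  79. ] 89.84 ztop 35.9 slopes [ 4.0000e-03 -1.0000e-03  3.5876e+01]
top 52 [ 38.3 -24.9] [62.5  8.5] 82.52 ztop 37.8 slopes [ 1.1100e-01 -2.5000e-02  3.2985e+01]
scene 1142 [0.1 7.4] [97.1 78.4] 89.88 ztop 37.6 slopes [-1.0000e-03  7.0000e-03  3.7553e+01]
```

View pics/wrist2.png

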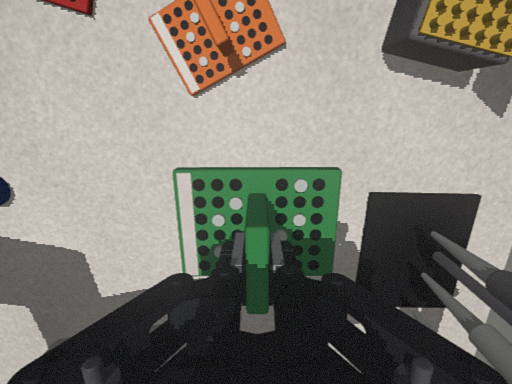

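View pics/scene2.png

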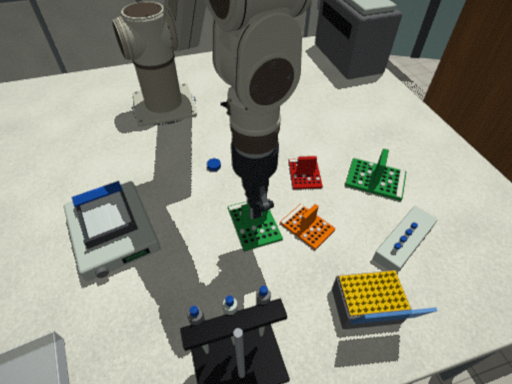

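```bash
cat >> h.py <<'E'
SEAT=np.array([.4817,-.1875,.055]);YAW=np.radians(11.4);CT=np.array([1.0,.5,46.5])/1000
def way(xf,zf,deg,seat=None,yaw=None,ct=None,yf=0):
    seat=SEAT if seat is None else seat;yaw=YAW if yaw is None else yaw;ct=CT if ct is None else ct
    a=np.radians(deg);O=np.array([xf+55*np.cos(a),yf,zf+55*np.sin(a)])/1000
    Ow=seat+Ro.from_euler('z',yaw).apply(O);R=toolR(yaw,a);return Ow-R.apply(ct),R
E
python3 - <<'E'
from h import *
from workcell import bot
o=bot.get_obs();p=o['eef_pos'];R=Ro.from_quat(o['tool_rot'])
p1,R1=way(-30,60,17);print(p1,R1.as_quat())
rows(p,R,p1,R1,11)
E
```

```text
[ 0.49025283 -0.18679557  0.17540243] [0.62642373 0.76534024 0.11438087 0.09361965]
11 rows end [ 0.4903 -0.1868  0.1754] max mm 31.2
[-27.1, -15.4, 0.0, -0.027, 0.002, -0.016, -26.9, -15.7, -0.4, -0.028, 0.003, -0.016, -26.6, -16.2, -0.9, -0.027, 0.002, -0.017, -26.3, -16.6, -1.5, -0.027, 0.003, -0.016, -26.0, -17.0, -2.0, -0.027, 0.002, -0.016, -25.8, -17.3, -2.5, -0.028, 0.003, -0.016, -25.5, -17.7, -3.0, -0.027, 0.002, -0.017, -25.1, -18.0, -3.6, -0.027, 0.003, -0.016, -24.9, -18.3, -4.2, -0.027, 0.002, -0.016, -24.6, -18.6, -4.7, -0.028, 0.003, -0.016, -24.2, -18.8, -5.3, -0.027, 0.002, -0.017]
```

{"op": "play_rows", "data": {
  "plan": [-27,-15.5,0,-0.027,0.002,-0.016,-27,-15.5,-0.5,-0.028,0.003,-0.016,-26.5,-16,-1,-0.027,0.002,-0.017,-26.5,-16.5,-1.5,-0.027,0.003,-0.016,-26,-17,-2,-0.027,0.002,-0.016,-26,-17.5,-2.5,-0.028,0.003,-0.016,-25.5,-17.5,-3,-0.027,0.002,-0.017,-25,-18,-3.5,-0.027,0.003,-0.016,-25,-18.5,-4,-0.027,0.002,-0.016,-24.5,-18.5,-4.5,-0.028,0.003,-0.016,-24,-19,-5.5,-0.027,0.002,-0.017,0,0,0,0,0,0,0,0,0,0,0,0]
}}

```text
clock: 6.98
eef_pos: [0.4912, -0.1864, 0.1761]
tool_rot: [0.626, 0.765, 0.116, 0.094]
ft_force: [0.6, -0.5, -1.4]
grip_width: 0.0111
```

```bash
cat > chk.py <<'E'
from h import *
from workcell import bot
import sys
tag=sys.argv[1]
ks={n:bot.camera(n) for n in('wrist','top','scene')}
o=bot.get_obs();p=o['eef_pos'];R=Ro.from_quat(o['tool_rot']);print(o['clock'],p.round(4),R.as_quat().round(3),o['grip_width'],o['ft_force'].round(1))
O=p+R.apply(CT);N=Ro.from_euler('z',YAW).inv()
F=O+R.apply([0,-.055,0]);B=O+R.apply([0,.055,0]);print('front nest mm',(N.apply(F-SEAT)*1000).round(1),'rear',(N.apply(B-SEAT)*1000).round(1))
for n,k in ks.items():
    im=k['frame'].copy();np.savez(f'{n}{tag}.npz',**k)
    for q,c in((F,(0,0,255)),(B,(255,0,255))):
        u=proj(k,q)[0]; 
        if np.all(abs(u)<2000): cv2.circle(im,tuple(int(x) for x in u.round()),3,c,-1)
    cv2.imwrite(f'pics/{n}{tag}.png',im)
    P=cloud(k);Q=(P-p)@R.as_matrix()
    hsv=cv2.cvtColor(k['frame'],cv2.COLOR_BGR2HSV)
    g=(hsv[...,0]>45)&(hsv[...,0]<80)&(hsv[...,1]>90)&(np.linalg.norm(Q,axis=-1)<.12)&(k['range_z']>0)&(Q[...,2]>.02)
    X=Q[g]*1000
    if len(X)>50:
        r=cv2.minAreaRect(X[:,:2].astype(np.float32));z=np.median(X[:,2])
        print(n,len(X),np.round(r[0],1),np.round(r[1],1),round(r[2],2),'ztop',z.round(1),'nest', (N.apply(P[g]-SEAT)*1000).min(0).round(1),(N.apply(P[g]-SEAT)*1000).max(0).round(1))
    b=(hsv[...,0]>100)&(hsv[...,0]<130)&(hsv[...,1]>150)&(P[...,2]>.076)&(k['range_z']>0)&(np.hypot(P[...,0]-.43,P[...,1]+.197)<.1)
    if b.sum()>50:
        X=N.apply(P[b]-SEAT)*1000;print('  lip nest',np.percentile(X,[1,50,99],axis=0).round(1).tolist())
E
python3 chk.py 3
```

```text
7.125 [ 0.4919 -0.1858  0.1765] [0.626 0.766 0.116 0.095] 0.010999540198115585 [ 0.5 -0.4 -2.1]
front nest mm [-28.    0.6  60.9] rear [77.1  0.8 93.5]
wrist 8470 [ 1.6 -0.3] [108.6  78.9] 89.95 ztop 36.5 nest [-30.9 -38.3  66. ] [ 73.2  40.7 103.4]
  lip nest [[-69.4, -52.0, 27.8], [-55.8, 9.6, 29.4], [-6.9, 54.6, 196.0]]
top 970 [2.1 0.9] [ 79.7 110.3] 1.33 ztop 37.9 nest [-29.8 -39.2  66.2] [ 75.   40.9 104.5]
  lip nest [[-70.0, -47.4, 24.0], [-53.8, 10.0, 28.3], [38.9, 54.6, 279.0]]
scene 927 [0.3 7.1] [100.   79.9] 89.47 ztop 37.5 nest [-19.9 -39.9  72.5] [ 77.8  39.9 104. ]
  lip nest [[-66.3, -53.7, 22.5], [-44.0, 25.4, 28.2], [39.0, 52.4, 281.4]]
```

View pics/wrist3.png

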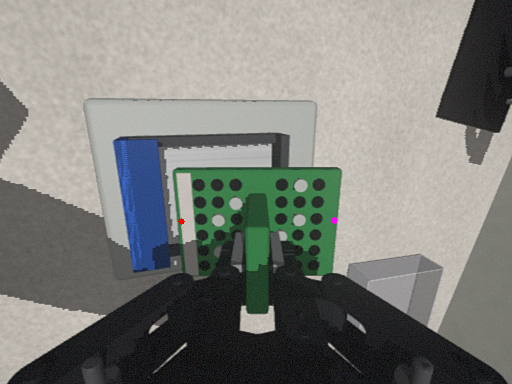

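View pics/scene3.png

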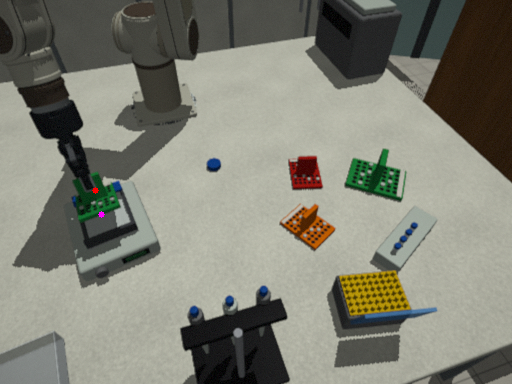

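The wrist view shows the stripe end at (182,221) just beyond the blue lip (140,205), with the plate tilted front-down and aligned with the nest. Going down into the opening.

```bash
python3 - <<'E'
from h import *
from workcell import bot
o=bot.get_obs();p=o['eef_pos'];R=Ro.from_quat(o['tool_rot'])
p,R=rows(p,R,*way(-30,5,17),1)
E
```

```text
1 rows end [ 0.4903 -0.1868  0.1204] max mm 56.1
[-0.7, -18.3, 53.0, 0.004, -0.001, 0.002]
```

{"op": "play_rows", "data": {
  "plan": [-0.5,-4,11,0.003,0,0,0,-4,12,0,0,0,0,-4,12,0,0,0,0,-3.5,10,0,0,0,0,-2,5,0,0,0,0,-0.8,3,0,0,0,0,0,0,0,0,0,0,0,0,0,0,0]
}}

```text
clock: 8.12
eef_pos: [0.4901, -0.1877, 0.1211]
tool_rot: [0.626, 0.765, 0.115, 0.095]
ft_force: [0.3, 0.4, -2.5]
grip_width: 0.0109
```

```bash
python3 chk.py 4; python3 - <<'E'
import cv2
a=cv2.imread('pics/wrist4.png');s=cv2.imread('pics/scene4.png')[140:300,40:200]
t=cv2.imread('pics/top4.png')[140:260,330:450]
cv2.imwrite('pics/c4.png',cv2.hconcat([cv2.resize(s,(400,400)),cv2.resize(t,(400,400))]))
E
```

```text
8.275 [ 0.49   -0.1876  0.121 ] [0.626 0.765 0.115 0.094] 0.011050060492379804 [-0.2  0.2 -2.1]
front nest mm [-30.3  -0.8   5.5] rear [74.8 -0.7 37.9]
wrist 8498 [1.4 1.1] [ 80.  108.7] 0.04 ztop 36.4 nest [-32.  -40.3  11.2] [72.4 39.6 48.2]
  lip nest [[-69.6, -37.5, 27.8], [-56.1, 17.0, 29.4], [-25.6, 55.0, 136.1]]
top 832 [9.5 1. ] [ 93.9 109.9] 0.75 ztop 37.7 nest [-31.9 -39.9  11.9] [72.9 54.2 49.3]
  lip nest [[-69.9, -22.6, 24.3], [-53.8, 15.4, 28.5], [31.2, 55.0, 225.0]]
scene 914 [ -3.4 -12.7] [139.9  86.4] 89.89 ztop 37.5 nest [-58.9 -48.4  -1.3] [75.2 38.1 48.5]
  lip nest [[-69.0, -53.1, 22.0], [-52.3, 20.8, 28.0], [34.6, 52.9, 213.9]]
```

View pics/wrist4.png

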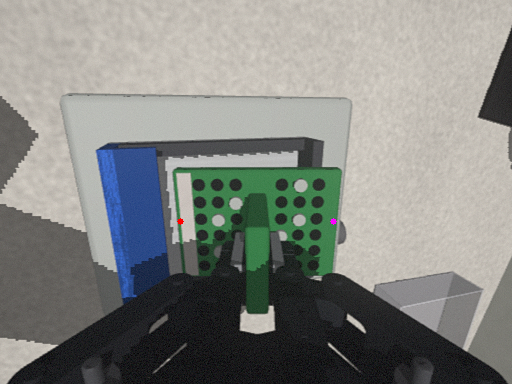

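View pics/c4.png

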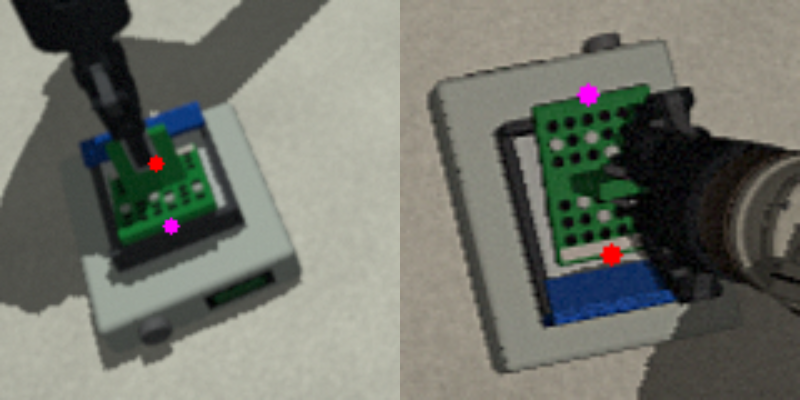

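Front edge is about 8 mm clear of the lip and inside the opening. Now I'll slide under the lip.

```bash
python3 - <<'E'
from h import *
from workcell import bot
o=bot.get_obs();p=o['eef_pos'];R=Ro.from_quat(o['tool_rot'])
p,R=rows(p,R,*way(-55,3,17,yf=.5),1)
E
```

```text
1 rows end [ 0.4656 -0.1912  0.1184] max mm 24.8
[1.3, -24.3, -4.7, 0.002, 0.001, 0.001]
```

{"op": "play_rows", "data": {
  "plan": [0.3,-3,-0.6,0.002,0.001,0.001,0.2,-3,-0.6,0,0,0,0.2,-3,-0.6,0,0,0,0.2,-3,-0.6,0,0,0,0.2,-3,-0.6,0,0,0,0.2,-3,-0.6,0,0,0,0,-3,-0.6,0,0,0,0,-3.3,-0.5,0,0,0,0,0,0,0,0,0,0,0,0,0,0,0]
}}

```text
clock: 9.52
eef_pos: [0.4655, -0.1911, 0.1181]
tool_rot: [0.627, 0.765, 0.114, 0.093]
ft_force: [0.6, -0.1, -2.4]
grip_width: 0.0111
```

```bash
python3 chk.py 5; python3 - <<'E'
import cv2
s=cv2.imread('pics/scene5.png')[140:300,40:200]
t=cv2.imread('pics/wrist5.png')[100:300,50:380]
cv2.imwrite('pics/c5.png',cv2.hconcat([cv2.resize(s,(300,300)),cv2.resize(t,(495,300))]))
from h import *
from workcell import bot
o=bot.get_obs();p=o['eef_pos'];R=Ro.from_quat(o['tool_rot'])
for d in(12,8,4,0): p,R=rows(p,R,*way(-55,1.5+d/17*1.5,d,yf=.5),2)
E
```

```text
9.675 [ 0.4655 -0.1911  0.118 ] [0.627 0.765 0.114 0.093] 0.011032595979084485 [-0.3 -0.4 -1.8]
front nest mm [-55.2   0.8   2.7] rear [50.   0.7 34.7]
wrist 7764 [-4.6 14.5] [92.3 98. ] 0.15 ztop 36.4 nest [-39.1 -51.2  13.3] [62.1 41.2 45.1]
  lip nest [[-69.6, -27.5, 28.0], [-55.1, 21.4, 29.4], [-37.1, 54.8, 134.6]]
top 773 [-5.6 13.8] [97.1 93.6] 89.54 ztop 37.8 nest [-38.7 -52.4  10.6] [62.5 41.2 45.9]
  lip nest [[-84.4, -14.6, 24.1], [-53.9, 18.4, 28.8], [12.2, 54.8, 331.1]]
scene 818 [-3.1  6. ] [103.4  87.4] 89.33 ztop 37.5 nest [-45.9 -47.1  -2.4] [51.  39.8 45.6]
  lip nest [[-68.3, -53.7, 22.3], [-50.0, 24.2, 27.7], [2.9, 52.9, 219.0]]
2 rows end [ 0.4707 -0.1902  0.1144] max mm 3.2
[-0.1, 2.0, 2.5, 0.043, 0.0, 0.0, -0.1, 2.1, 2.4, 0.043, -0.001, 0.0]
2 rows end [ 0.4745 -0.1895  0.1109] max mm 2.6
[0.0, 1.5, 2.1, 0.035, 0.0, 0.0, 0.0, 1.6, 2.1, 0.035, 0.0, 0.0]
2 rows end [ 0.478  -0.1888  0.107 ] max mm 2.7
[0.0, 1.5, 2.2, 0.035, 0.0, 0.0, 0.0, 1.6, 2.1, 0.035, 0.0, 0.0]
2 rows end [ 0.4813 -0.1881  0.103 ] max mm 2.7
[0.0, 1.5, 2.1, 0.035, 0.0, 0.0, 0.0, 1.7, 2.1, 0.035, 0.0, 0.0]
```

View pics/c5.png

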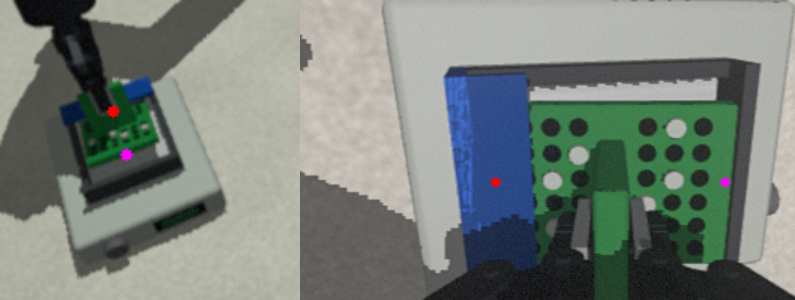

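The stripe is now hidden under the blue lip (crop 500,180), the rear edge is inside the far wall, and there's no contact force. Levelling about the front edge.

{"op": "play_rows", "data": {
  "plan": [0,2,2.5,0.043,0,0,0,2,2.5,0.043,0,0,0,1.5,2.1,0.035,0,0,0,1.6,2.1,0.035,0,0,0,1.5,2.1,0.035,0,0,0,1.6,2.1,0.035,0,0,0,1.5,2.1,0.035,0,0,0,1.6,2,0.035,0,0,0,0,0,0,0,0,0,0,0,0,0,0]
}}

```text
clock: 10.92
eef_pos: [0.481, -0.1878, 0.1028]
tool_rot: [0.633, 0.774, 0.0, -0.001]
ft_force: [0.1, -0.4, -1.6]
grip_width: 0.011
```

```bash
python3 chk.py 6; python3 - <<'E'
import cv2
s=cv2.imread('pics/scene6.png')[140:300,40:200]
t=cv2.imread('pics/wrist6.png')[100:300,50:380]
cv2.imwrite('pics/c6.png',cv2.hconcat([cv2.resize(s,(300,300)),cv2.resize(t,(495,300))]))
from h import *
from workcell import bot
o=bot.get_obs();p=o['eef_pos'];R=Ro.from_quat(o['tool_rot'])
print((Ro.from_euler('z',YAW).inv()*R).as_matrix().round(3))
rows(p,R,*way(-55,0,0,yf=.5),1)
E
```

```text
11.075 [ 0.4807 -0.1879  0.103 ] [ 0.634  0.774  0.    -0.001] 0.01099910903776546 [-0.3  0.  -2.6]
front nest mm [-55.6   0.9   1.5] rear [54.4  0.8  1.5]
wrist 8314 [1.8 6.6] [97.2 79.5] 89.82 ztop 36.4 nest [-43.2 -38.1   5.2] [54.1 41.4 27.9]
  lip nest [[-69.4, -26.8, 26.9], [-54.7, 20.0, 29.4], [-27.0, 55.0, 116.6]]
top 701 [10.8 10.2] [ 76.7 103.8] 12.81 ztop 37.8 nest [-38.3 -38.2   4. ] [62.2 41.6 27.9]
  lip nest [[-69.6, -51.8, 24.4], [-55.1, 12.7, 28.3], [30.9, 54.3, 374.7]]
scene 840 [ 0.8 12.9] [ 78.8 107.5] 0.2 ztop 37.4 nest [-42.1 -38.7   0.8] [65.5 40.2 27.4]
  lip nest [[-68.1, -52.9, 22.8], [-50.5, 16.5, 27.9], [34.6, 53.3, 200.7]]
[[ 0.001  1.    -0.   ]
 [ 1.    -0.001  0.001]
 [ 0.001 -0.    -1.   ]]
1 rows end [ 0.4813 -0.1881  0.1015] max mm 1.6
[-0.3, 0.6, 1.5, 0.0, -0.001, -0.001]
```

View pics/c6.png

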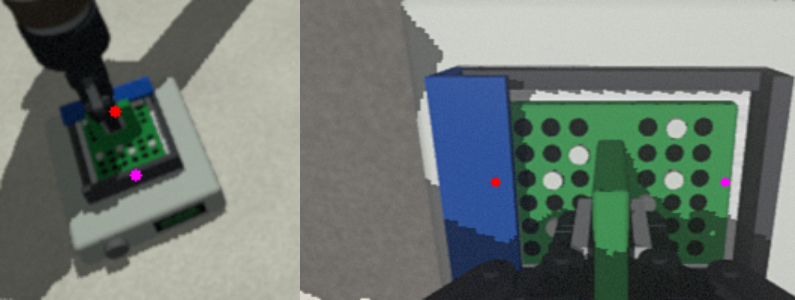

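Level, still about 1.5 mm off the floor, with no contact. Lowering until it touches.

{"op": "play_rows", "data": {
  "plan": [0,0.5,0.5,0,0,0,0,0,0.5,0,0,0,0,0,0.5,0,0,0,0,0,0,0,0,0,0,0,0,0,0,0]
}}

```text
clock: 11.7
eef_pos: [0.481, -0.1879, 0.1028]
tool_rot: [0.634, 0.774, 0.0, -0.0]
ft_force: [-4.1, 0.9, 8.6]
grip_width: 0.0109
```

```bash
cat > fl.py <<'E'
from h import *
from workcell import bot
for n in('wrist','top'):
    k=bot.camera(n)
    P=cloud(k);X=Ro.from_euler('z',YAW).inv().apply((P-SEAT).reshape(-1,3)).reshape(P.shape)*1000
    hsv=cv2.cvtColor(k['frame'],cv2.COLOR_BGR2HSV)
    g=(hsv[...,0]>45)&(hsv[...,0]<80)&(hsv[...,1]>110)&(k['range_z']>0)&(X[...,2]<22)&(X[...,2]>0)&(abs(X[...,1])<42)&(abs(X[...,0])<60)
    Y=X[g];A=np.c_[Y[:,:2],np.ones(len(Y))]
    for _ in range(3):
        co=np.linalg.lstsq(A,Y[:,2],rcond=None)[0];s=abs(Y[:,2]-A@co)<1.5;A=A[s];Y=Y[s]
    print(n,'plate plane z=',co.round(4),len(Y),'ext',np.percentile(Y,[.5,99.5],axis=0).round(1).tolist())
    fl=(k['range_z']>0)&(hsv[...,1]<40)&(abs(X[...,2])<4)&(abs(X[...,0])<61)&(abs(X[...,1])<46)
    print('  floor z',np.median(X[fl][:,2]).round(2),fl.sum())
    lp=(hsv[...,0]>100)&(hsv[...,0]<130)&(hsv[...,1]>150)&(abs(X[...,2]-28)<4)&(abs(X[...,0]+55)<25)
    print('  lip z',np.median(X[lp][:,2]).round(2),'x',np.percentile(X[lp][:,0],[1,99]).round(1))
o=bot.get_obs();R=Ro.from_quat(o['tool_rot']);print(o['clock'],o['eef_pos'].round(4),'f',o['ft_force'].round(1),'t',o['ft_torque'].round(2),'tool frame t',R.inv().apply(o['ft_torque']).round(2),o['grip_width'])
E
python3 fl.py
```

```text
wrist plate plane z= [ 3.00000e-04 -1.00000e-03  1.14833e+01] 7305 ext [[-42.3, -36.1, 10.1], [53.2, 40.9, 12.8]]
  floor z 1.54 1769
  lip z 29.46 x [-69.5 -40.4]
top plate plane z= [-4.50000e-03  6.40000e-03  1.01547e+01] 432 ext [[-38.1, -17.5, 8.7], [53.2, 40.4, 11.7]]
  floor z 0.57 135
  lip z 28.16 x [-69.6 -40.5]
11.8 [ 0.481  -0.1879  0.1028] f [-4.9  0.2  7.1] t [ 0.21  0.9  -0.07] tool frame t [0.84 0.38 0.07] 0.01090903997388113
```

Plate top is 9.9 mm (wrist) and 9.6 mm (top) above the floor with slopes under 0.7%, so it lies flat on the floor. Releasing.

{"op": "play_rows", "data": {
  "plan": [0,0,-0.5,0,0,0,0,0,0,0,0,0,0,0,0,0,0,0,0,0,0,0,0,0,0,0,0,0,0,0,0,0,0,0,0,0],
  "hand": 40
}}

```text
clock: 12.55
eef_pos: [0.4815, -0.1878, 0.102]
tool_rot: [0.633, 0.774, 0.0, -0.001]
ft_force: [-0.5, 0.5, -0.2]
grip_width: 0.0338
```

```bash
python3 fl.py
```

```text
wrist plate plane z= [ 1.00000e-04 -1.40000e-03  1.14839e+01] 7151 ext [[-42.0, -36.4, 10.1], [53.3, 41.0, 12.8]]
  floor z 1.49 1830
  lip z 29.45 x [-69.5 -40.5]
top plate plane z= [-4.00000e-03  3.40000e-03  1.02345e+01] 373 ext [[-38.2, -22.6, 8.8], [53.4, 40.2, 11.9]]
  floor z 0.74 129
  lip z 28.06 x [-69.6 -40.6]
12.65 [ 0.4815 -0.1878  0.102 ] f [ 0.7 -0.1  0.5] t [-0.02 -0.    0.02] tool frame t [ 0.   -0.02 -0.02] 0.03395006403199066
```

Released and the carrier didn't move. Retreating straight up.

{"op": "play_rows", "data": {
  "plan": [0,0,-8,0,0,0,0,0,-15,0,0,0,0,0,-25,0,0,0,0,0,-35,0,0,0,0,0,-40,0,0,0,0,0,-30,0,0,0,0,0,0,0,0,0,0,0,0,0,0,0]
}}

```text
clock: 13.65
eef_pos: [0.4813, -0.1879, 0.2551]
tool_rot: [0.634, 0.774, 0.0, -0.0]
ft_force: [1.3, 0.4, -0.6]
grip_width: 0.034
```

```bash
python3 fl.py; python3 - <<'E'
from workcell import bot
import cv2,numpy as np
f=lambda n:bot.camera(n)['frame']
w=f('wrist');s=f('scene');t=f('top')
cv2.imwrite('pics/c7.png',np.hstack([cv2.resize(w,(400,300)),cv2.resize(s,(400,300))]))
cv2.imwrite('pics/top7.png',t)
E
```

```text
wrist plate plane z= [ 7.00000e-04 -2.00000e-04  1.15013e+01] 2647 ext [[-39.3, -36.7, 10.1], [53.1, 40.7, 12.9]]
  floor z 1.49 892
  lip z 29.46 x [-68.7 -40.8]
top plate plane z= [-0.00000e+00 -1.00000e-04  1.03334e+01] 607 ext [[-38.1, -37.8, 8.9], [53.3, 40.5, 11.8]]
  floor z 0.5 183
  lip z 27.98 x [-69.6 -40.5]
13.75 [ 0.4808 -0.1877  0.254 ] f [ 0.  -0.  -0.4] t [0.06 0.01 0.02] tool frame t [ 0.    0.06 -0.02] 0.0341159155290721
```

View pics/c7.png

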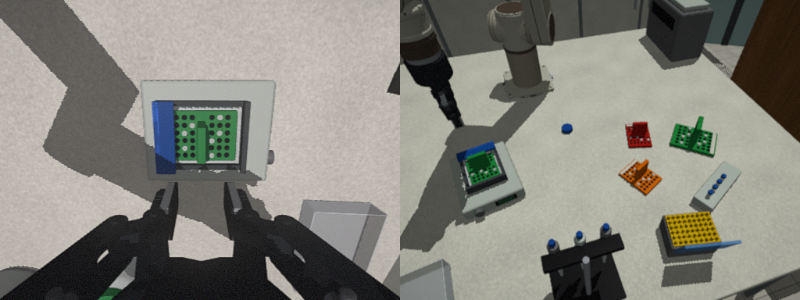

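The picture shows the carrier flat in the nest at wrist-panel (205,137), its front under the blue lip. The gripper is clear, and the red carrier at scene-panel (637,135), the orange one and the large green one are where they were. Handing in.

```bash
python3 -c "
from workcell import bot
print(bot.job_done(), bot.get_obs()['clock'])"
```

```text
the job is handed in; nothing more can be done
the job is handed in; nothing more can be done
```

The smaller green carrier is in the shaker's nest, and I handed the job in at about 14 s of the 42 s allowed. I gripped it by its handle, tilted it 17° with the striped end down, and slid that end under the blue lip. I then levelled it, lowered it until it touched the floor (about 8 N), and only then opened the fingers and backed straight up.

- **Seating:** after release the plate top is about 10 mm above the nest floor in both the wrist and top cameras, with slope under 0.1%, so it lies flat.
- **Position:** it sits within about 2 mm of centre along and across the nest.
- **Surroundings:** the wrist force read about zero with the gripper clear, and in the last scene picture the red, orange and larger green carriers were where they started.
- **Disagreement:** the wrist and top cameras differed by about 1 mm in absolute height, which is within the calibration error. I judged the seating from plate height relative to the floor in each camera. No check failed.

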